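Reset the tripped starter box

ROBOT

A 6-joint arm with a two-finger parallel gripper is mounted at the origin on a cart in front of the work surface, level with it; the furniture and walls round the work are solid. World frame = base frame: x ahead of the robot, y to its left, z up, the work surface at z = 0. Lengths are in m, angles in rad, forces in N, time in s.
With the tool pointing down it reaches from about 0.325 to 0.75 m from the base axis. Payload 7.6 kg.
Tool frame: the origin (TCP) lies at the centre of the arm's flange, where the gripper is bolted on; the fingertips stand 173 mm ahead of it and the grasp point (between the pads) lies 155 mm ahead of it (ctrl.nose_length is the distance from the TCP to the fingertips, in m); z points along the fingers, y is the line along which they close (so a half turn about z gives the same grasp; the last joint's range is limited). The gripper opens to 85 mm and grips with 20 to 120 N. Pads are 22 mm wide; open, the fingers measure 114 mm over their backs; the gripper's body (76 mm by 85 mm) begins 54 mm behind the grasp point. The pads swing forward as they close: fully open they stand 13 mm farther back than shut.
Start: joints at [-1.233, 0.052, 1.401, -0, 1.689, -0.07], TCP at [0.208, -0.482, 0.405] pointing down, gripper open.
Joint ranges: [-2.9, 2.9], [-0.91, 2.17], [0.12, 2.37], [-1.06, 4.2], [0.26, 2.73], [-2.93, 2.93]. Speed limits (rad/s): [2.57, 2.57, 3.01, 3.14, 3.14, 3.14].

INTERFACE

Orientations are given as a rotation vector (axis times angle).
In Python, from plant import ctrl gives the robot as it stands.
- The arm moves only by the tool servo_tool, never from a script. Its argument "plan" is a list of rows, each an object with "slide": the shift along the tool's x, y, z in mm, a list of three; "rot": the turn, a rotation vector about the tool's x, y, z in degrees, a list of three; "gripper": the finger opening in mm, from 0 to 85.4. In form: [{"slide": [dx, dy, dz], "rot": [ax, ay, az], "gripper": gripper}, ...]. A call has 1 to 8 rows; each row is the pose to reach, as a shift and turn from the pose commanded when the call began, along the tool's axes at that moment; what a row does not reach only later rows make up. A row lasts 1/10 s, in which the tool goes at most 50 mm and 8.59 degrees, less where a joint would pass 70% of its speed; a pose out of reach is approached as far as the arm can. A call with a gripper value outside its range is refused whole. The fingers move at their own pace and stop on an object; "force" is the grip in N (left out, the last holds). Time passes only in rows, so rows that repeat a pose let the fingers close. It gives the time, the measured TCP pose, the force, the opening and the grip force at its end, in the units of the state.
- ctrl.sense(): the state, without advancing time (a new reading comes with each control period).
- ctrl.read_camera(name): name is "scene" or "top"; returns (picture, depth): 384x512x3 uint8, red, green, blue; 384x512 float32, m along the optical axis (not along the pixel's ray), 0 where there is no reading.
- ctrl.camera_info(name): a dict with "fx", "fy", "cx", "cy" (pixels), "R" (3x3) and "t" (3): a world point X has camera coordinates R X + t. Camera axes: x right, y down, z forward; pixel columns grow to the right and rows downward; lengths in m; the calibration is good to about 2 mm. A picture is of the moment at which its call begins. camera_info takes no time and is no camera call.
- ctrl.close_job(): hands the job in; it is judged then, once.
The state is a dict: "time": time; "joint_positions": joint angles; "dq": joint speeds; "effort": joint torques, N m; "ee_pos": TCP position; "tcp_rot": TCP orientation; "wrist_force": force on the tool from outside, world axes, zero at the start; "moment": the same for the moment, N m; "opening": opening from 0.0 (shut) to 1.0 (fully open); "grip_force": force on a finger pad.
Only numpy, scipy, OpenCV 4.12 (cv2) and the standard library are available. Lean on these libraries where they do the work, as an engineer would, in place of code of your own. Each camera call takes 0.05 s, during which the arm holds its last target. There are 200 camera calls.

TASK

The starter box on the bench has tripped: push its yellow shutter open with a fingertip, press the sunken red reset key beneath it all the way down and keep it down for at least a second, then let it come up and push the shutter fully closed again. Do not press the green start key, and leave everything that stands round the box where it is.

Things in the scene. Friction and masses are not known exactly. Their poses are not given: they have to be found in the camera images.
- starter_plate: Dark steel plate 200x204x8 mm fixed to the bench, which carries the two grey units of the starter box side by side (either may be the left one, 94 mm between centres). Origin: centre of its underside; x to its rear.
- reset_unit: Grey fixed box 170 (x) x 90 (y) x 62 mm high, a yellow shutter in its top and a sunken red key under it. Origin: centre of its underside, 8 mm above the bench; x along its length to its rear (cable gland end, away from the robot), z up. The shutter slides on a deck at z = 46 mm, flush with side rails (66 mm apart inside) and end walls up to z = 62 mm.
- shutter (a joint): Yellow shutter, 80 (x) x 64 x 16 mm, which slides along x of reset_unit: 0 = fully closed (it covers the well), grows towards the rear of the unit, 0.065 m = fully open at its stop; from about 0.048 the well is free. It has slight friction (about 1.5 N), stays where it is left, and may start up to 10 mm ajar. Moved by a fingertip in its finger recess.
- shutter_recess (a point): Centre of the floor of the shutter's finger recess (black floor), 40x40 mm, 13 mm deep, open to the top, walls 20 mm (x) and 12 mm (y) thick; it moves with the shutter, axes as reset_unit's. With the shutter closed it lies at (-32.5, 0, 49) mm of reset_unit.
- reset_key (a joint): Red reset key, 26 mm round, upright travel 6 mm: 0 = up, 0.006 m = fully down. Sprung, about 1 N at first and 5 N fully down; it comes up by itself.
- reset_key_top (a point): Centre of the red key's top face, moves with it; up, it lies at (-45, 0, 34) mm of reset_unit: 28 mm below the rails, 12 mm below the deck, in a square well 40x40 mm in the deck, centred on the key, with its floor at z = 24 mm.
- start_unit: Grey fixed box of the same outline (170x90x62 mm) with an open 40x40 mm well that holds a green key, and an amber pilot lens 12 mm high on its rear half. Origin: centre of its underside, 8 mm above the bench; x along its length to its rear (cable gland end, away from the robot), z up.
- start_key (a joint): Green start key, 26 mm round: 0 = up, 0.006 m = fully down. Must not be pressed.
- start_key_top (a point): Centre of the green key's top face, at (-45, 0, 34) mm of start_unit.
- tape_roll: roll of black tape lying flat, 73 across, 19 high (mm); loose, a bystander. Origin: centre of its underside.
- hub_rear: grey metal wheel hub lying on its side, 43x125x43 (mm); loose, a bystander. Origin: centre of its underside.
- oil_bottle: black oil bottle with a yellow label, upright, 46 across, 155 high (mm); loose, a bystander. Origin: centre of its underside.
- jar_bolts: green jar with a white lid, upright, 66 across, 90 high (mm); loose, a bystander. Origin: centre of its underside.
- pliers_cut: pliers with blue handles lying flat, 57x150x14 (mm); loose, a bystander. Origin: centre of its underside.
- spray_can: blue spray can with a red cap, upright, 54 across, 190 high (mm); loose, a bystander. Origin: centre of its underside.

How it is judged:
On the way, in this order (a step that is already met when the one before it is completed fails the run):
1. the shutter is open (value of joint shutter above 0.045 m), for 0.1 s.
2. the red key is held down for a second (value of joint reset_key above 0.0045 m), for 0.95 s.
3. the red key has come up again (value of joint reset_key below 0.0015 m), for 0.1 s.
At the end, for the whole second after the job is handed in: the shutter is closed to within 4 mm, both keys are up (within 1.5 mm), and every bystander is at rest within 15 mm of where it started (value of joint shutter below 0.004 m and value of joint each of reset_key, start_key below 0.0015 m and distance of each of tape_roll, hub_rear, oil_bottle, jar_bolts, pliers_cut, spray_can from where it was at the start of the episode below 0.015 m and linear speed of each of tape_roll, hub_rear, oil_bottle, jar_bolts, pliers_cut, spray_can below 0.02 m/s); the robot touches nothing.
It fails at once if the green start key is pressed (more than 2.5 mm) (value of joint start_key above 0.0025 m).
It fails at once if a bystander is lifted, carried or pushed by more than 15 mm (distance of any of tape_roll, hub_rear, oil_bottle, jar_bolts, pliers_cut, spray_can from where it was at the start of the episode above 0.015 m).
It also fails if it takes over 48 s, if anything falls off the work surface, if the arm or the gripper's body presses on something with over 40 N, if the wrist force passes 120 N, or if a joint passes its speed limit or range.

## Working session

There is one attempt and no reset: what is moved stays moved. The work goes in short steps, Python scripts to look and compute and a tool call to move; the robot and the scene stay as the last step left them, time stands still between calls to the robot, and variables do not carry over. Pictures are saved under pics/ and viewed, at most 10 in all, crops included, and the job is handed in when it is done.

Besides the shell and the picture viewer there is one more tool, called after "Call:" in YAML: its name, and indented under it one key for each argument. servo_tool: Moves the arm, as the interface text tells. Its arguments: {"type":"object","properties":{"plan":{"type":"array"},"force":{"type":"number"}},"required":["plan"]}

```bash
mkdir -p pics; ls; cat > h.py <<'E'
import numpy as np, cv2
from plant import ctrl
def snap(n,tag):
    p,d=ctrl.read_camera(n); cv2.imwrite(f'pics/{tag}.png',p[:,:,::-1]); np.save(f'pics/{tag}.npy',d); return p,d
def w(n,d,u,v,z=None):
    c=ctrl.camera_info(n); z=d[v,u] if z is None else z
    return c['R'].T@(np.array([(u-c['cx'])/c['fx']*z,(v-c['cy'])/c['fy']*z,z])-c['t'])
def ray(n,u,v,h):
    c=ctrl.camera_info(n); R=np.array(c['R']); o=-R.T@c['t']; r=R.T@np.array([(u-c['cx'])/c['fx'],(v-c['cy'])/c['fy'],1])
    return o+r*(h-o[2])/r[2]
def proj(n,X):
    c=ctrl.camera_info(n); q=np.array(c['R'])@X+c['t']; return c['fx']*q[0]/q[2]+c['cx'],c['fy']*q[1]/q[2]+c['cy']
E
python3 - <<'E'
from h import *
for n in('scene','top'):
    p,d=snap(n,n+'0'); c=ctrl.camera_info(n); print(n,c)
a=[cv2.imread(f'pics/{n}0.png') for n in('scene','top')]
s=ctrl.sense(); print(s)
E
```

```text
pics
scene {'fx': 450.5117174391017, 'fy': 450.5117174391017, 'cx': 258.5114906498932, 'cy': 190.82599089967144, 'R': array([[ 0.88463309, -0.4659383 , -0.0180498 ],
       [-0.34660491, -0.63118611, -0.69387977],
       [ 0.31191237,  0.62008516, -0.71986462]]), 't': array([-0.46831872,  0.22381475,  1.33659413])}
top {'fx': 499.8490260049503, 'fy': 499.8490260049503, 'cx': 251.64793704663956, 'cy': 189.0640616925423, 'R': array([[-0.02145338, -0.99976315, -0.00365949],
       [-0.99235073,  0.02173913, -0.12152132],
       [ 0.12157209,  0.00102446, -0.99258208]]), 't': array([0.01899796, 0.51314234, 1.89874833])}
{'time': 0.1, 'joint_positions': array([-1.23328302e+00,  5.27838553e-02,  1.40160748e+00,  1.64592081e-05,
        1.68863344e+00, -7.02964718e-02]), 'dq': array([ 8.58391868e-05, -2.19777258e-03, -2.38795444e-03, -1.84591301e-05,
       -3.67362647e-04,  6.21486784e-04]), 'effort': array([ 3.83114912e-04, -3.82584608e+01, -3.60984528e+01, -8.54603650e-05,
        4.80494084e-03,  2.41225003e-06]), 'ee_pos': array([ 0.20823104, -0.48191183,  0.40395914]), 'tcp_rot': array([-3.07511660e+00, -6.35871456e-01,  2.74095414e-04]), 'wrist_force': array([-0.79669771,  0.45572061, -0.040865  ]), 'moment': array([-0.01397895, -0.03858435,  0.01414838]), 'grip_force': 0.0, 'opening': 0.9996250779647566}
```

View pics/scene0.png

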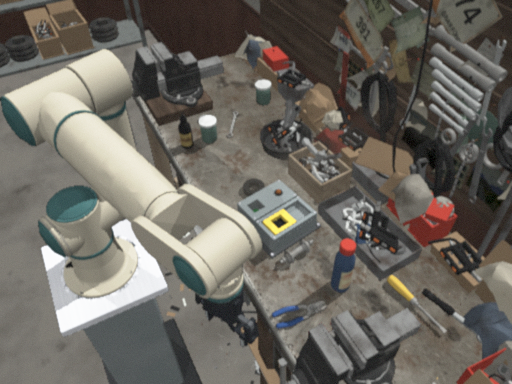

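View pics/top0.png

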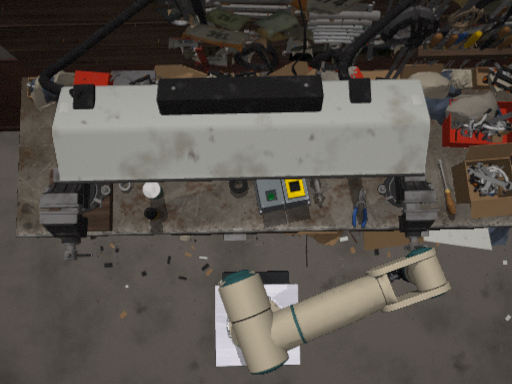

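The scene view shows the box at about (280,215), with the yellow shutter at (279,221) on the right-hand unit. The spray can is at (345,265), the hub at about (292,250) and the pliers at (298,315). In the top view the shutter is at (295,187) and the green key at (271,195), with an overhead hood covering the rear half. Next I'll enlarge both views.

```bash
python3 - <<'E'
from h import *
a=cv2.imread('pics/scene0.png')[165:265,220:330]; b=cv2.imread('pics/top0.png')[165:235,225:335]
a=cv2.resize(a,None,fx=5,fy=5,interpolation=2)[:,:]; b=cv2.resize(b,None,fx=7,fy=7,interpolation=2)
cv2.imwrite('pics/c1.png',a); cv2.imwrite('pics/c2.png',b)
ds=np.load('pics/scene0.npy');dt=np.load('pics/top0.npy')
for u,v in((240,140),(240,100),(70,150),(420,150),(100,170),(400,170),(256,178)): print('hood',u,v,w('top',dt,u,v).round(3))
# yellow pixels -> world
for n,d in(('scene',ds),('top',dt)):
    h=cv2.cvtColor(cv2.imread(f'pics/{n}0.png'),cv2.COLOR_BGR2HSV); m=cv2.inRange(h,(22,150,120),(35,255,255))
    k,l,st,ce=cv2.connectedComponentsWithStats(m)
    for i in range(1,k):
        if st[i,4]>100: 
            P=np.array([w(n,d,u,v) for v,u in np.argwhere(l==i)]); print(n,ce[i],st[i],np.median(P,0).round(4), P[:,2].min(),P[:,2].max())
            rr=cv2.minAreaRect(np.array([ray(n,u,v,.07)[:2] for v,u in np.argwhere(l==i)],np.float32)); print(rr)
E
```

```text
hood 240 140 [0.481 0.026 1.043]
hood 240 100 [0.545 0.024 1.083]
hood 70 150 [0.472 0.344 1.032]
hood 420 150 [ 0.457 -0.308  1.03 ]
hood 100 170 [0.436 0.293 1.013]
hood 400 170 [ 0.424 -0.276  1.007]
hood 256 178 [ 0.414 -0.002  1.011]
top [294.51363636 188.39090909] [285 179  20  19 220] [ 0.4967 -0.1501  0.0703] 0.04975981999761941 1.9470908196918555
((0.5122776031494141, -0.15452145040035248), (0.07299324125051498, 0.06595293432474136), 7.69482421875)
```

View pics/c1.png

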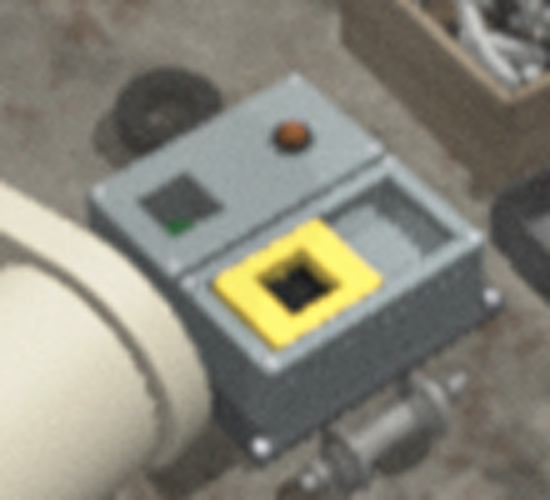

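View pics/c2.png

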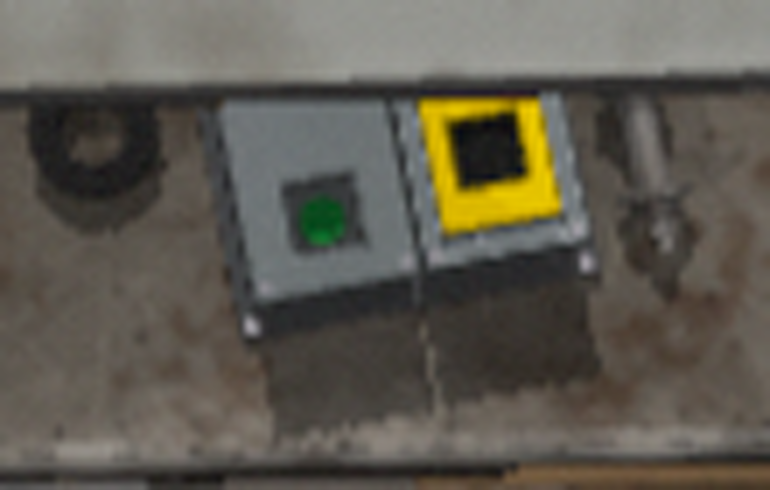

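```bash
python3 - <<'E'
from h import *
from scipy.optimize import least_squares
S=lambda u,v:(220+(u+.5)/5-.5,165+(v+.5)/5-.5); T=lambda u,v:(225+(u+.5)/7-.5,165+(v+.5)/7-.5)
# point in reset_unit frame (x,y), picture; start unit is at y=+94
L=[('scene',S(270,368),-85,-45),('scene',S(486,238),85,-45),('scene',S(388,158),85,45),('scene',S(93,190),-85,139),('scene',S(297,76),85,139),('scene',S(178,272),-85,49),
('top',T(257,303),-85,139),('top',T(412,265),-85,49),('top',T(424,278),-85,45),('top',T(585,240),-85,-45)]
def g(p,x,y,z=0):
    c,s=np.cos(p[2]),np.sin(p[2]); return np.array([p[0]+c*x/1e3-s*y/1e3,p[1]+s*x/1e3+c*y/1e3,p[3]+z])
f=lambda p:np.concatenate([np.subtract(proj(n,g(p,x,y)),q) for n,q,x,y in L])
r=least_squares(f,[.5,-.15,.15,.07],loss='soft_l1'); p=r.x; print(p,np.degrees(p[2]));print(f(p).reshape(-1,2).round(1))
# shutter: yellow corners & recess corners (z rails)
c,s=np.cos(p[2]),np.sin(p[2])
for n,q in[('scene',S(278,348)),('scene',S(215,285)),('scene',S(312,218)),('scene',S(382,280)),('top',T(443,235)),('top',T(563,213)),('top',T(463,187)),('top',T(527,176)),('top',T(516,112)),('top',T(449,122))]:
    X=ray(n,*q,p[3])[:2]-p[:2]; print(n,(1e3*np.array([c*X[0]+s*X[1],-s*X[0]+c*X[1]])).round(1))
np.save('p.npy',p)
for x in(-32.5,32.5):print(g(p,x,0))
E
```

```text
[ 0.54676061 -0.14781317  0.16185242  0.07163404] 9.273460490337271
[[-0.5  1.4]
 [ 0.1  0.2]
 [ 0.4 -0.7]
 [-1.7  0. ]
 [-0.  -0.8]
 [-1.5  1. ]
 [-0.7 -1. ]
 [ 0.6  0. ]
 [-0.  -2. ]
 [ 0.4 -0.9]]
scene [-67.9 -33.2]
scene [-67.8  27.6]
scene [12.1 33.6]
scene [ 13.7 -30.9]
top [-71.5  31.8]
top [-71.7 -34. ]
top [-48.   16.2]
top [-48.4 -18.9]
top [-13.1 -19.8]
top [-11.8  16.9]
[ 0.51468537 -0.15305044  0.07163404]
[ 0.57883585 -0.14257591  0.07163404]
```

Call:
servo_tool:
  plan:
    - {"slide": [40, -20, 0], "rot": [0, 0, 7], "gripper": 0}
    - {"slide": [80, -40, 0], "rot": [0, 0, 14], "gripper": 0}
    - {"slide": [125, -55, 0], "rot": [0, 0, 14], "gripper": 0}
    - {"slide": [170, -75, 0], "rot": [0, 0, 14], "gripper": 0}
    - {"slide": [215, -95, 0], "rot": [0, 0, 14], "gripper": 0}
    - {"slide": [260, -115, 0], "rot": [0, 0, 14], "gripper": 0}
    - {"slide": [305, -135, 0], "rot": [0, 0, 14], "gripper": 0}
    - {"slide": [350, -155, 0], "rot": [0, 0, 14], "gripper": 0}
  force: 40

```text
time: 0.9
ee_pos: [0.469, -0.199, 0.4044]
tcp_rot: [-3.131, -0.256, 0.0]
wrist_force: [0.8, -1.1, -0.8]
opening: -0.003
grip_force: 0.0
```

```bash
cat >> h.py <<'E'
from scipy.spatial.transform import Rotation as Rn
def tgt(x,y,z,p=None,show=True):
    "slide/rot to bring fingertips to (x,y,z mm) of reset_unit, tool x along unit x, down"
    p=np.load('p.npy') if p is None else p; s=ctrl.sense(); R=Rn.from_rotvec(s['tcp_rot']); c,sn=np.cos(p[2]),np.sin(p[2])
    X=np.array([p[0]+(c*x-sn*y)/1e3,p[1]+(sn*x+c*y)/1e3,.008+z/1e3+ctrl.nose_length])
    G=Rn.from_matrix([[c,sn,0],[sn,-c,0],[0,0,-1]])
    d=X-s['ee_pos']; tip=s['ee_pos']-[0,0,ctrl.nose_length+.008]; q=tip[:2]-p[:2]
    print('slide',(R.inv().apply(d)*1e3).round(1),'rot',np.degrees((R.inv()*G).as_rotvec()).round(2),'tip in unit',(1e3*np.array([c*q[0]+sn*q[1],-sn*q[0]+c*q[1],tip[2]])).round(1),'F',s['wrist_force'].round(1),'t',s['time'])
E
python3 -c "
from h import *
print(ctrl.nose_length, ctrl.sense()['opening']); tgt(-30,0,110)"
```

```text
0.1734 -0.003098288237469169
slide [ 55.1 -37.9 113. ] rot [-0.    0.02  0.09] tip in unit [-85. -38. 223.] F [ 0.8 -1.1 -0.8] t 0.9
```

Call:
servo_tool:
  plan:
    - {"slide": [28, -19, 20], "rot": [0, 0, 0], "gripper": 0}
    - {"slide": [55, -38, 50], "rot": [0, 0, 0], "gripper": 0}
    - {"slide": [55, -38, 90], "rot": [0, 0, 0], "gripper": 0}
    - {"slide": [55, -38, 125], "rot": [0, 0, 0], "gripper": 0}
    - {"slide": [55, -38, 135], "rot": [0, 0, 0], "gripper": 0}
    - {"slide": [55, -38, 135], "rot": [0, 0, 0], "gripper": 0}

```text
time: 1.5
ee_pos: [0.5158, -0.1544, 0.2684]
tcp_rot: [-3.13, -0.256, 0.005]
wrist_force: [0.3, 0.5, 1.3]
opening: 0.001
grip_force: 0.0
```

```bash
python3 - <<'E'
from h import *
tgt(-30,0,52)
snap('scene','s1');snap('top','t1')
a=cv2.resize(cv2.imread('pics/scene0.png')[165:265,220:330],None,fx=5,fy=5,interpolation=2)
b=cv2.resize(cv2.imread('pics/s1.png')[150:250,230:340],None,fx=5,fy=5,interpolation=2)
t=cv2.resize(cv2.imread('pics/t1.png')[165:235,255:325],None,fx=500/70,fy=500/70,interpolation=2)
cv2.imwrite('pics/v1.png',cv2.resize(np.hstack([b,t]),(800,381)))
s=ctrl.sense(); print(proj('scene',s['ee_pos']-[0,0,ctrl.nose_length]),proj('top',s['ee_pos']-[0,0,ctrl.nose_length]))
E
```

```text
slide [ 1.7 -1.4 35. ] rot [-0.09  0.17  0.08] tip in unit [-31.6  -1.5  87. ] F [0.3 0.5 1.3] t 1.5
(np.float64(278.47932476842004), np.float64(215.97863855101465)) (np.float64(295.1840507001455), np.float64(185.1071381764188))
```

View pics/v1.png

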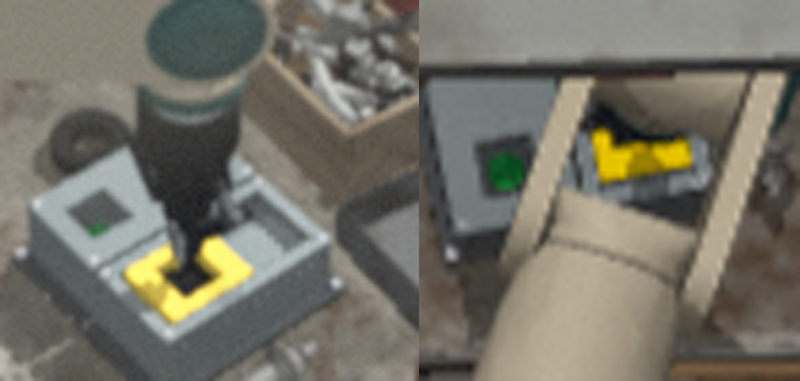

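The tips hang over the recess, at about crop (190,255) with the recess centre near (188,272), and the projection agrees. I'll go down into it.

Call:
servo_tool:
  plan:
    - {"slide": [1, 0, 12], "rot": [0, 0, 0], "gripper": 0}
    - {"slide": [2, 0, 22], "rot": [0, 0, 0], "gripper": 0}
    - {"slide": [2, 0, 27], "rot": [0, 0, 0], "gripper": 0}
    - {"slide": [2, 0, 31], "rot": [0, 0, 0], "gripper": 0}
    - {"slide": [2, 0, 31], "rot": [0, 0, 0], "gripper": 0}

```text
time: 2.1
ee_pos: [0.518, -0.1541, 0.238]
tcp_rot: [-3.131, -0.256, 0.002]
wrist_force: [-0.3, -0.0, -0.3]
opening: -0.0
grip_force: 0.0
```

```bash
python3 -c "
from h import *
tgt(-30,-1,54)"
```

```text
slide [-0.6 -0.5  2.6] rot [-0.03  0.06  0.09] tip in unit [-29.4  -1.5  56.6] F [-0.3 -0.  -0.3] t 2.1
```

Call:
servo_tool:
  plan:
    - {"slide": [4, 0, 3], "rot": [0, 0, 0], "gripper": 0}
    - {"slide": [12, 0, 3], "rot": [0, 0, 0], "gripper": 0}
    - {"slide": [22, 0, 3], "rot": [0, 0, 0], "gripper": 0}
    - {"slide": [32, 0, 3], "rot": [0, 0, 0], "gripper": 0}
    - {"slide": [42, 0, 3], "rot": [0, 0, 0], "gripper": 0}
    - {"slide": [52, 0, 3], "rot": [0, 0, 0], "gripper": 0}

```text
time: 2.7
ee_pos: [0.5704, -0.1454, 0.2356]
tcp_rot: [-3.131, -0.257, 0.0]
wrist_force: [-1.8, -0.6, -0.6]
opening: -0.0
grip_force: 0.9
```

Call:
servo_tool:
  plan:
    - {"slide": [5, 0, 0], "rot": [0, 0, 0], "gripper": 0}
    - {"slide": [9, 0, 0], "rot": [0, 0, 0], "gripper": 0}
    - {"slide": [12, 0, 0], "rot": [0, 0, 0], "gripper": 0}
    - {"slide": [12, 0, 0], "rot": [0, 0, 0], "gripper": 0}
    - {"slide": [12, 0, 0], "rot": [0, 0, 0], "gripper": 0}

```text
time: 3.2
ee_pos: [0.5814, -0.1438, 0.236]
tcp_rot: [3.131, 0.256, 0.002]
wrist_force: [0.2, -0.0, 0.4]
opening: 0.002
grip_force: 0.0
```

```bash
python3 -c "
from h import *
tgt(35,-1,54)"
```

```text
slide [ 0.2 -0.6  0.6] rot [ 0.03 -0.06  0.09] tip in unit [34.8 -1.6 54.6] F [ 0.2 -0.   0.4] t 3.2
```

Call:
servo_tool:
  plan:
    - {"slide": [-4, 0, -3], "rot": [0, 0, 0], "gripper": 0}
    - {"slide": [-5, 0, -25], "rot": [0, 0, 0], "gripper": 0}
    - {"slide": [-20, 0, -40], "rot": [0, 0, 0], "gripper": 0}
    - {"slide": [-60, 0, -40], "rot": [0, 0, 0], "gripper": 0}
    - {"slide": [-80, 0, -35], "rot": [0, 0, 0], "gripper": 0}
    - {"slide": [-80, 0, -35], "rot": [0, 0, 0], "gripper": 0}

```text
time: 3.8
ee_pos: [0.5003, -0.1571, 0.2707]
tcp_rot: [3.131, 0.254, -0.001]
wrist_force: [-0.5, 0.9, 0.1]
opening: 0.002
grip_force: 0.0
```

```bash
python3 - <<'E'
from h import *
tgt(-45,-1,80)
snap('scene','s2');snap('top','t2')
b=cv2.resize(cv2.imread('pics/s2.png')[150:250,230:340],None,fx=5,fy=5,interpolation=2)
t=cv2.resize(cv2.imread('pics/t2.png')[165:235,255:325],None,fx=500/70,fy=500/70,interpolation=2)
cv2.imwrite('pics/v2.png',cv2.resize(np.hstack([b,t]),(800,381)))
p=np.load('p.npy'); c,sn=np.cos(p[2]),np.sin(p[2])
for n,k in(('well centre deck',(-45,0,46)),('key',(-45,0,34)),('shutter front rim',(-7.5-5,0,62))):
    x,y,z=k; X=np.array([p[0]+(c*x-sn*y)/1e3,p[1]+(sn*x+c*y)/1e3,.008+z/1e3]); q=proj('scene',X); print(n,(q[0]-230)*5*.762,(q[1]-150)*5*.762)
E
```

```text
slide [ 2.3 -0.7  9.3] rot [0.   0.04 0.01] tip in unit [-47.3  -1.7  89.3] F [-0.5  0.9  0.1] t 3.8
well centre deck 168.46761065941345 294.68639658345313
key 168.3614347268742 304.2629739795293
shutter front rim 200.758924495256 262.293507573121
```

View pics/v2.png

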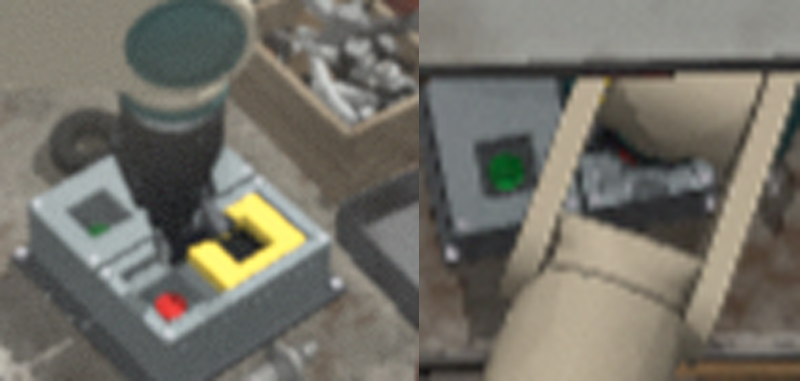

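The shutter is open and the red key is visible at crop (171,306), against a predicted (168,304), so the alignment is good. I'll go down to just above the key.

Call:
servo_tool:
  plan:
    - {"slide": [2, -1, 15], "rot": [0, 0, 0], "gripper": 0}
    - {"slide": [2, -1, 30], "rot": [0, 0, 0], "gripper": 0}
    - {"slide": [2, -1, 40], "rot": [0, 0, 0], "gripper": 0}
    - {"slide": [2, -1, 48], "rot": [0, 0, 0], "gripper": 0}
    - {"slide": [2, -1, 52], "rot": [0, 0, 0], "gripper": 0}
    - {"slide": [2, -1, 52], "rot": [0, 0, 0], "gripper": 0}

```text
time: 4.5
ee_pos: [0.5041, -0.1553, 0.2179]
tcp_rot: [-3.131, -0.256, 0.002]
wrist_force: [0.5, -0.9, 0.5]
opening: 0.004
grip_force: 0.0
```

```bash
python3 -c "
from h import *
tgt(-45,-1,28.5)"
```

```text
slide [-1.7  0.5  8. ] rot [-0.03  0.06  0.09] tip in unit [-43.3  -0.5  36.5] F [ 0.5 -0.9  0.5] t 4.5
```

Call:
servo_tool:
  plan:
    - {"slide": [0, 0, 3], "rot": [0, 0, 0], "gripper": 0}
    - {"slide": [0, 0, 5], "rot": [0, 0, 0], "gripper": 0}
    - {"slide": [0, 0, 7], "rot": [0, 0, 0], "gripper": 0}
    - {"slide": [0, 0, 8], "rot": [0, 0, 0], "gripper": 0}
    - {"slide": [0, 0, 8], "rot": [0, 0, 0], "gripper": 0}
    - {"slide": [0, 0, 8], "rot": [0, 0, 0], "gripper": 0}

```text
time: 5.1
ee_pos: [0.5044, -0.1555, 0.2112]
tcp_rot: [3.13, 0.256, 0.002]
wrist_force: [0.3, -0.3, 3.1]
opening: 0.001
grip_force: 1.9
```

```bash
python3 -c "
from h import *
tgt(-45,-1,28)"
```

```text
slide [-1.9  0.3  1.8] rot [ 0.05 -0.07  0.09] tip in unit [-43.1  -0.7  29.8] F [ 0.3 -0.3  3.1] t 5.1
```

Call:
servo_tool:
  plan:
    - {"slide": [0, 0, 1], "rot": [0, 0, 0], "gripper": 0}
    - {"slide": [0, 0, 1.5], "rot": [0, 0, 0], "gripper": 0}
    - {"slide": [0, 0, 1.5], "rot": [0, 0, 0], "gripper": 0}
    - {"slide": [0, 0, 2], "rot": [0, 0, 0], "gripper": 0}
    - {"slide": [0, 0, 2], "rot": [0, 0, 0], "gripper": 0}

```text
time: 5.6
ee_pos: [0.5044, -0.1555, 0.2094]
tcp_rot: [3.13, 0.256, 0.002]
wrist_force: [1.3, 0.8, 7.6]
opening: 0.001
grip_force: 3.7
```

```bash
python3 -c "
from h import *
tgt(-45,-1,28)"
```

```text
slide [-2.   0.3  0. ] rot [ 0.04 -0.07  0.09] tip in unit [-43.   -0.7  28. ] F [1.3 0.8 7.6] t 5.6
```

Call:
servo_tool:
  plan:
    - {"slide": [0, 0, 0.5], "rot": [0, 0, 0], "gripper": 0}
    - {"slide": [0, 0, 0.5], "rot": [0, 0, 0], "gripper": 0}
    - {"slide": [0, 0, 0.5], "rot": [0, 0, 0], "gripper": 0}
    - {"slide": [0, 0, 0.5], "rot": [0, 0, 0], "gripper": 0}
    - {"slide": [0, 0, 0.5], "rot": [0, 0, 0], "gripper": 0}
    - {"slide": [0, 0, 0.5], "rot": [0, 0, 0], "gripper": 0}
    - {"slide": [0, 0, 0.5], "rot": [0, 0, 0], "gripper": 0}
    - {"slide": [0, 0, 0.5], "rot": [0, 0, 0], "gripper": 0}

```text
time: 6.4
ee_pos: [0.5044, -0.1555, 0.2093]
tcp_rot: [3.13, 0.256, 0.002]
wrist_force: [-1.4, 0.5, 10.0]
opening: 0.001
grip_force: 5.2
```

Call:
servo_tool:
  plan:
    - {"slide": [0, 0, 0], "rot": [0, 0, 0], "gripper": 0}
    - {"slide": [0, 0, 0], "rot": [0, 0, 0], "gripper": 0}
    - {"slide": [0, 0, 0], "rot": [0, 0, 0], "gripper": 0}
    - {"slide": [0, 0, 0], "rot": [0, 0, 0], "gripper": 0}
    - {"slide": [0, 0, 0], "rot": [0, 0, 0], "gripper": 0}
    - {"slide": [0, 0, 0], "rot": [0, 0, 0], "gripper": 0}
    - {"slide": [0, 0, 0], "rot": [0, 0, 0], "gripper": 0}
    - {"slide": [0, 0, 0], "rot": [0, 0, 0], "gripper": 0}

```text
time: 7.2
ee_pos: [0.5044, -0.1555, 0.2093]
tcp_rot: [3.13, 0.256, 0.002]
wrist_force: [-0.2, 0.6, 10.9]
opening: -0.003
grip_force: 5.2
```

Call:
servo_tool:
  plan:
    - {"slide": [0, 0, -8], "rot": [0, 0, 0], "gripper": 0}
    - {"slide": [0, 0, -20], "rot": [0, 0, 0], "gripper": 0}
    - {"slide": [0, 0, -40], "rot": [0, 0, 0], "gripper": 0}
    - {"slide": [0, 0, -50], "rot": [0, 0, 0], "gripper": 0}
    - {"slide": [20, 0, -55], "rot": [0, 0, 0], "gripper": 0}
    - {"slide": [60, 0, -55], "rot": [0, 0, 0], "gripper": 0}
    - {"slide": [71, 0, -50], "rot": [0, 0, 0], "gripper": 0}
    - {"slide": [71, 0, -50], "rot": [0, 0, 0], "gripper": 0}

```text
time: 8.0
ee_pos: [0.5748, -0.1433, 0.2569]
tcp_rot: [-3.13, -0.258, 0.003]
wrist_force: [0.4, -0.7, 0.2]
opening: 0.001
grip_force: 0.0
```

```bash
python3 -c "
from h import *
tgt(28,-1,54)"
```

```text
slide [-0.3  1.  21.5] rot [-0.06  0.12  0.15] tip in unit [28.4 -0.1 75.5] F [ 0.4 -0.7  0.2] t 8.0
```

Call:
servo_tool:
  plan:
    - {"slide": [0, 1, 10], "rot": [0, 0, 0], "gripper": 0}
    - {"slide": [-1, 1, 16], "rot": [0, 0, 0], "gripper": 0}
    - {"slide": [-1, 1, 21], "rot": [0, 0, 0], "gripper": 0}
    - {"slide": [-1, 1, 21], "rot": [0, 0, 0], "gripper": 0}

```text
time: 8.4
ee_pos: [0.5727, -0.1451, 0.2361]
tcp_rot: [-3.131, -0.256, 0.003]
wrist_force: [0.1, 0.6, 0.1]
opening: 0.005
grip_force: 0.0
```

Call:
servo_tool:
  plan:
    - {"slide": [-6, 0, 0], "rot": [0, 0, 0], "gripper": 0}
    - {"slide": [-14, 0, 0], "rot": [0, 0, 0], "gripper": 0}
    - {"slide": [-24, 0, 0], "rot": [0, 0, 0], "gripper": 0}
    - {"slide": [-34, 0, 0], "rot": [0, 0, 0], "gripper": 0}
    - {"slide": [-44, 0, 0], "rot": [0, 0, 0], "gripper": 0}
    - {"slide": [-54, 0, 0], "rot": [0, 0, 0], "gripper": 0}
    - {"slide": [-60, 0, 0], "rot": [0, 0, 0], "gripper": 0}

```text
time: 9.1
ee_pos: [0.5133, -0.155, 0.2375]
tcp_rot: [3.131, 0.256, 0.001]
wrist_force: [1.4, -0.3, 0.3]
opening: -0.001
grip_force: 0.9
```

```bash
python3 -c "
from h import *
tgt(-41.5,-1,54)"
```

```text
slide [-7.3 -0.7  2.1] rot [ 0.03 -0.02  0.07] tip in unit [-34.2  -1.7  56.1] F [ 1.4 -0.3  0.3] t 9.1
```

Call:
servo_tool:
  plan:
    - {"slide": [-2, 0, 1], "rot": [0, 0, 0], "gripper": 0}
    - {"slide": [-4, 0, 1], "rot": [0, 0, 0], "gripper": 0}
    - {"slide": [-5, 0, 1], "rot": [0, 0, 0], "gripper": 0}
    - {"slide": [-6, 0, 1], "rot": [0, 0, 0], "gripper": 0}
    - {"slide": [-6, 0, 1], "rot": [0, 0, 0], "gripper": 0}

```text
time: 9.6
ee_pos: [0.5083, -0.1557, 0.2361]
tcp_rot: [-3.131, -0.257, 0.0]
wrist_force: [1.6, -0.5, 0.2]
opening: -0.0
grip_force: 0.6
```

Call:
servo_tool:
  plan:
    - {"slide": [-1, 0, 0], "rot": [0, 0, 0], "gripper": 0}
    - {"slide": [-2, 0, 0], "rot": [0, 0, 0], "gripper": 0}
    - {"slide": [-2, 0, 0], "rot": [0, 0, 0], "gripper": 0}
    - {"slide": [-2, 0, 0], "rot": [0, 0, 0], "gripper": 0}

```text
time: 10.0
ee_pos: [0.5062, -0.156, 0.2361]
tcp_rot: [3.131, 0.256, -0.001]
wrist_force: [0.8, 0.0, 0.3]
opening: -0.001
grip_force: 0.4
```

```bash
python3 -c "
from h import *
tgt(-41.5,-1,54)"
```

```text
slide [-0.2 -0.6  0.7] rot [-0.    0.02  0.09] tip in unit [-41.3  -1.6  54.7] F [0.8 0.  0.3] t 10.0
```

Not at the stop yet, so I'll keep going in small steps until the force rises.

Call:
servo_tool:
  plan:
    - {"slide": [-1, 0, 0], "rot": [0, 0, 0], "gripper": 0}
    - {"slide": [-2, 0, 0], "rot": [0, 0, 0], "gripper": 0}
    - {"slide": [-2, 0, 0], "rot": [0, 0, 0], "gripper": 0}

```text
time: 10.3
ee_pos: [0.5046, -0.1563, 0.2362]
tcp_rot: [3.131, 0.257, 0.004]
wrist_force: [6.1, 0.6, -2.3]
opening: 0.002
grip_force: 3.0
```

Call:
servo_tool:
  plan:
    - {"slide": [-1, 0, 0], "rot": [0, 0, 0], "gripper": 0}
    - {"slide": [-1.5, 0, 0], "rot": [0, 0, 0], "gripper": 0}
    - {"slide": [-1.5, 0, 0], "rot": [0, 0, 0], "gripper": 0}

```text
time: 10.6
ee_pos: [0.5039, -0.1563, 0.2363]
tcp_rot: [3.131, 0.257, 0.009]
wrist_force: [12.8, 1.2, -6.0]
opening: 0.001
grip_force: 6.6
```

```bash
python3 -c "
from h import *
tgt(-41.5,-1,54)"
```

```text
slide [ 2.2 -0.4  0.9] rot [ 0.04 -0.33  0.12] tip in unit [-43.7  -1.4  54.9] F [12.8  1.2 -6. ] t 10.6
```

The force has risen to 12.8 N, so the shutter is against its closed stop. I'll back off to the middle of the recess, lift out and check with a picture.

Call:
servo_tool:
  plan:
    - {"slide": [4, 0, 0], "rot": [0, 0, 0], "gripper": 0}
    - {"slide": [8, 0, 0], "rot": [0, 0, 0], "gripper": 0}
    - {"slide": [9, 0, -5], "rot": [0, 0, 0], "gripper": 0}
    - {"slide": [9, 0, -25], "rot": [0, 0, 0], "gripper": 0}
    - {"slide": [9, 0, -60], "rot": [0, 0, 0], "gripper": 0}
    - {"slide": [9, 0, -100], "rot": [0, 0, 0], "gripper": 0}
    - {"slide": [9, 0, -120], "rot": [0, 0, 0], "gripper": 0}
    - {"slide": [9, 0, -120], "rot": [0, 0, 0], "gripper": 0}

```text
time: 11.4
ee_pos: [0.5119, -0.1553, 0.3604]
tcp_rot: [3.128, 0.256, 0.01]
wrist_force: [0.6, -1.1, -0.7]
opening: -0.003
grip_force: 0.0
```

```bash
python3 - <<'E'
from h import *
tgt(-41.5,-1,54)
snap('scene','s3')
cv2.imwrite('pics/v3.png',cv2.resize(cv2.imread('pics/s3.png')[150:270,220:370],None,fx=5,fy=5,interpolation=2))
E
```

```text
slide [ -6.7  -1.2 125. ] rot [ 0.21 -0.34  0.09] tip in unit [-35.6  -1.8 179. ] F [ 0.6 -1.1 -0.7] t 11.4
```

View pics/v3.png

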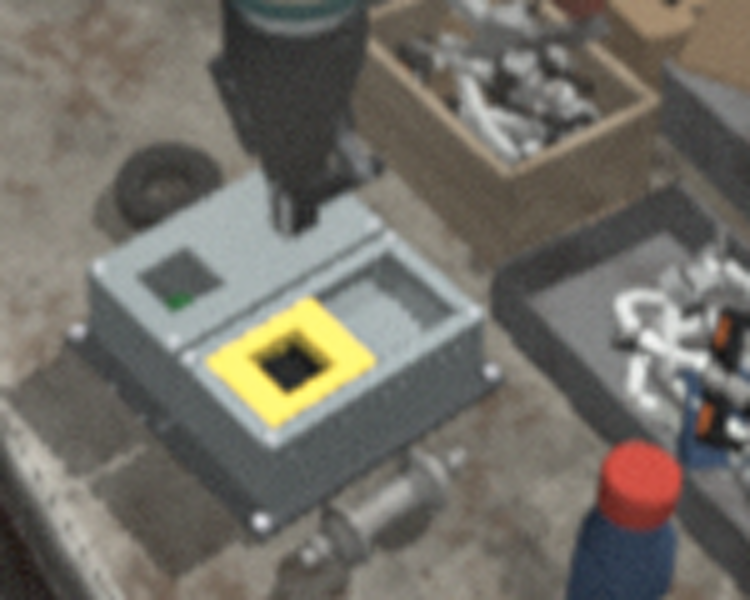

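The shutter's front edge at (205,358)–(270,425) is flush with the front wall, so it is closed. The hub, the tape roll and the spray can, the three bystanders in this crop, look undisturbed, and the arm is clear.

```bash
python3 -c "
from plant import ctrl
print(ctrl.close_job())"
```

```text
the job is handed in; nothing more can be done
None
```

The job is handed in, with no verdict returned: I opened the shutter, held the red key down for over 1.5 s, let it come up and pushed the shutter back to its closed stop; the arm stayed off the green key and, as far as I could see, off the bystanders.

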